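Load the press carrier with hole punches in reverse order

TASK

The carrier is fed into the hole press from its far end, so it needs the punches in reverse: move the four hole punches from the wooden storage rack into the pockets of the aluminium carrier so that the punch nearest the storage rack's black end block stands in the pocket farthest from the carrier's black end block, the next one in the next pocket, and so on, the last one right beside the carrier's black end block. Stand every punch upright on the floor of its pocket, and neither drop a punch nor tip one over.

Things in the scene. Friction and masses are not known exactly. Their poses are not given: they have to be found in the camera images.
- punch_red_mid (a point): Loose hole punch with a red grip sleeve, 90 mm tall, 0.2 to 0.42 kg, standing upright in its red cup. From the bottom: steel foot 32 mm in diameter and 20 mm high, straight red sleeve 28 mm in diameter from 20 to 80 mm (grip it here), steel stud 14 mm in diameter to 90 mm. The point is on its axis half-way up, 45 mm above its underside; z runs up the punch.
- punch_yellow_mid (a point): Loose hole punch with a yellow grip sleeve, 90 mm tall, 0.2 to 0.42 kg, standing upright in its yellow cup. From the bottom: steel foot 32 mm in diameter and 20 mm high, straight yellow sleeve 28 mm in diameter from 20 to 80 mm (grip it here), steel stud 14 mm in diameter to 90 mm. The point is on its axis half-way up, 45 mm above its underside; z runs up the punch.
- punch_green_mid (a point): Loose hole punch with a green grip sleeve, 90 mm tall, 0.2 to 0.42 kg, standing upright in its green cup. From the bottom: steel foot 32 mm in diameter and 20 mm high, straight green sleeve 28 mm in diameter from 20 to 80 mm (grip it here), steel stud 14 mm in diameter to 90 mm. The point is on its axis half-way up, 45 mm above its underside; z runs up the punch.
- punch_blue_mid (a point): Loose hole punch with a blue grip sleeve, 90 mm tall, 0.2 to 0.42 kg, standing upright in its blue cup. From the bottom: steel foot 32 mm in diameter and 20 mm high, straight blue sleeve 28 mm in diameter from 20 to 80 mm (grip it here), steel stud 14 mm in diameter to 90 mm. The point is on its axis half-way up, 45 mm above its underside; z runs up the punch.
- cup_red: Red square cup, 60 x 60 x 20 mm, fixed on the wooden storage rack, open at the top (inside 48 x 48 mm, floor 6 mm above its underside). At the start the red punch stands in it, up to 5 mm off its middle along each side; it stays behind and marks the place that punch came from. Origin: centre of its underside.
- cup_yellow: Yellow square cup, 60 x 60 x 20 mm, fixed on the wooden storage rack, open at the top (inside 48 x 48 mm, floor 6 mm above its underside). At the start the yellow punch stands in it, up to 5 mm off its middle along each side; it stays behind and marks the place that punch came from. Origin: centre of its underside.
- cup_green: Green square cup, 60 x 60 x 20 mm, fixed on the wooden storage rack, open at the top (inside 48 x 48 mm, floor 6 mm above its underside). At the start the green punch stands in it, up to 5 mm off its middle along each side; it stays behind and marks the place that punch came from. Origin: centre of its underside.
- cup_blue: Blue square cup, 60 x 60 x 20 mm, fixed on the wooden storage rack, open at the top (inside 48 x 48 mm, floor 6 mm above its underside). At the start the blue punch stands in it, up to 5 mm off its middle along each side; it stays behind and marks the place that punch came from. Origin: centre of its underside.
- storage: Wooden storage rack: fixed plywood board 84 mm (x) by 290 mm (y), 12 mm thick, on the table, left or right of the middle. The four cups stand on it in a row along its y axis, at y = -105, -35, 35 and 105 mm, in any order of colours. A black end block, 66 x 15 mm and 45 mm high, stands at its +y end (y = 145 to 160 mm). Origin: centre of the board's underside; z up.
- carrier: Aluminium carrier, fixed on the table on the other side: block 66 mm (x) by 290 mm (y) by 26 mm high with four empty square pockets in a row along its y axis, centred at x = 0, y = -105, -35, 35 and 105 mm. Each pocket is 47 x 47 mm and 18 mm deep, so a punch on its floor stands 8 mm above the table and its middle 53 mm. A black end block, 66 x 15 mm and 45 mm high, stands at its +y end (y = 145 to 160 mm). Origin: centre of the block's underside; z up.
There are look-alikes about, which are no part of the job. Leave any orange look-alike of the part that bears punch_green_mid alone. What is shaped like the part that bears punch_blue_mid but orange is not meant.

How it is judged:
By the outcome, as a careful person would: the job done as asked, in the order asked, and still so for the second after the job is handed in, with the robot touching nothing.
It also fails if it takes over 99 s, if anything falls off the work surface, if the arm or the gripper's body presses on something with over 40 N, if the wrist force passes 120 N, or if a joint passes its speed limit or range.

ROBOT

A 6-joint arm with a two-finger parallel gripper is mounted at the origin on the work surface. World frame = base frame: x ahead of the robot, y to its left, z up, the work surface at z = 0. Lengths are in m, angles in rad, forces in N, time in s.
With the tool pointing down it reaches from about 0.35 to 1 m from the base axis. Payload 7.1 kg.
Tool frame: the origin (TCP) lies at the very end of the fingers, on their centre line; the grasp point (between the pads) lies 19 mm behind it; z points along the fingers, y is the direction in which the jaws open and shut (so a half turn about z gives the same grasp; the last joint's range is limited). The gripper opens to 85 mm and grips with 20 to 120 N. Pads are 22 mm wide; open, the fingers measure 114 mm over their backs; the gripper's body (76 mm by 85 mm) begins 54 mm behind the grasp point. The pads swing forward as they close: fully open they stand 13 mm farther back than shut.
Start: joints at [-1.142, 0.423, 1.63, -0, 1.089, -0.019], TCP at [0.271, -0.563, 0.231] pointing down, gripper open.
Joint ranges: [-3, 3], [-0.9, 2.11], [0.09, 2.58], [-1.31, 4.45], [0.11, 2.69], [-2.54, 2.54]. Speed limits (rad/s): [2.39, 2.39, 3.01, 3.14, 3.14, 3.14].

INTERFACE

Orientations are given as a unit quaternion [w, x, y, z].
In Python, from cell import env gives the robot as it stands. The module is installed in compiled form; this text tells all that it offers.
- The arm moves only by the tool servo_tool, never from a script. Its argument "series" is a list of rows, each a list of 5 numbers: the shift along the tool's x, y, z in units of 40 mm (1.0 is 40 mm), then the turn about the tool's z in units of 6 degrees (1.0 is 6 degrees), then the closure, from 0 (fully open) to 1 (shut). A call has exactly 10 rows; each row is the pose to reach, as a shift and turn from the pose commanded when the call began, along the tool's axes at that moment; what a row does not reach only later rows make up. A row lasts 1/8 s, in which the tool goes at most 62.5 mm and 10.7 degrees, less where a joint would pass 70% of its speed; a pose out of reach is approached as far as the arm can. A call with a gripper value outside its range is refused whole. The fingers move at their own pace and stop on an object; the grip force is fixed at half the most. Time passes only in rows, so rows that repeat a pose let the fingers close, or fill a call up. It gives the time, the measured TCP pose, the force and the opening at its end, in the units of the state.
- env.get_obs(): the state, without advancing time (a new reading comes with each control period).
- env.grab_frame(name): name is "scene" or "top"; returns the picture (400x640x3 uint8, red, green, blue); there is no depth.
- env.get_calibration(name): a dict with "fx", "fy", "cx", "cy" (pixels), "rvec" (rotation vector, rad) and "tvec" (3), from world to camera coordinates, as OpenCV has them. Camera axes: x right, y down, z forward; pixel columns grow to the right and rows downward; lengths in m; the calibration is good to about 2 mm. A picture is of the moment at which its call begins. get_calibration takes no time and is no camera call.
- env.close_job(): hands the job in, once; it reports no verdict.
The state is a dict: "clock": time; "q": joint angles; "joint_vel": joint speeds; "effort": joint torques, N m; "tool_pos": TCP position; "tcp_rot": TCP orientation; "wrist_force": force on the tool from outside, world axes, zero at the start; "wrist_torque": the same for the moment, N m; "grip_width": opening from 0.0 (shut) to 1.0 (fully open).
Only numpy, scipy, OpenCV 4.12 (cv2) and the standard library are available. Lean on these libraries where they do the work, as an engineer would, in place of code of your own. Each camera call takes 0.05 s, during which the arm holds its last target. There are 200 camera calls.

## Working session

There is one attempt and no reset: what is moved stays moved. The work goes in short steps, Python scripts to look and compute and a tool call to move; the robot and the scene stay as the last step left them, time stands still between calls to the robot, and variables do not carry over. Pictures are saved under pics/ and viewed, about 12 in all and at most 16, crops included, and the job is handed in when it is done.

Besides the shell and the picture viewer there is one more tool, called after "Call:" by a JSON object that holds its "api" and its "payload". servo_tool: Moves the arm, as the interface text tells. Its arguments: {"type":"object","properties":{"series":{"type":"array"}},"required":["series"]}

```bash
mkdir -p pics; cat > h.py <<'E'
import numpy as np,cv2
from cell import env
def cal(n):
    c=env.get_calibration(n);K=np.array([[c['fx'],0,c['cx']],[0,c['fy'],c['cy']],[0,0,1.]])
    return K,np.array(c['rvec'],float),np.array(c['tvec'],float)
def ray(n,uv):
    K,r,t=cal(n);R=cv2.Rodrigues(r)[0];o=-R.T@t.ravel();d=R.T@np.linalg.inv(K)@np.array([uv[0],uv[1],1.]);return o,d
def onz(n,uv,z):
    o,d=ray(n,uv);return o+d*(z-o[2])/d[2]
def proj(n,p):
    K,r,t=cal(n);return cv2.projectPoints(np.array(p,float).reshape(-1,3),r,t,K,None)[0].reshape(-1,2)
def snap(n,f):
    im=env.grab_frame(n);cv2.imwrite('pics/'+f,cv2.cvtColor(im,cv2.COLOR_RGB2BGR));return im
E
python3 - <<'E'
from h import *
for n in('scene','top'):
    snap(n,n+'0.png');print(n,np.round(ray(n,(320,200)),3))
o=env.get_obs();print({k:np.round(v,3) for k,v in o.items()})
E
```

```text
scene [[ 1.073  0.389  0.519]
 [-0.706 -0.454 -0.544]]
top [[ 0.357  0.004  0.744]
 [ 0.185  0.014 -0.983]]
{'clock': np.float64(0.1), 'q': array([-1.142,  0.424,  1.631,  0.   ,  1.089, -0.019]), 'joint_vel': array([-0.001, -0.002, -0.003, -0.   ,  0.002,  0.   ]), 'effort': array([ 0.0000e+00, -5.5843e+01, -2.8245e+01, -0.0000e+00,  3.0000e-03,
        0.0000e+00]), 'tool_pos': array([ 0.27 , -0.563,  0.231]), 'tcp_rot': array([-0.001,  0.975,  0.222, -0.   ]), 'wrist_force': array([ 0.256, -0.649,  0.668]), 'wrist_torque': array([ 0.004, -0.01 ,  0.01 ]), 'grip_width': np.float64(1.002)}
```

View pics/scene0.png

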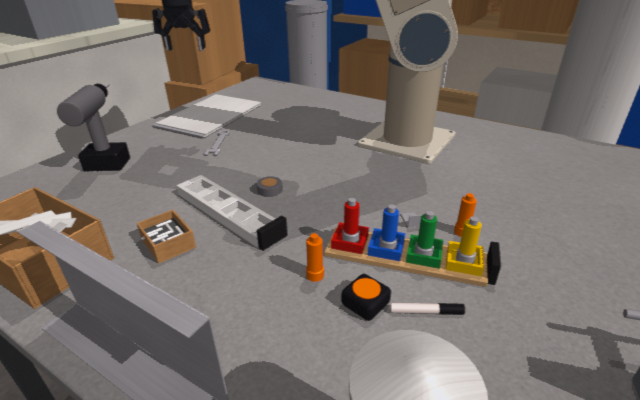

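View pics/top0.png

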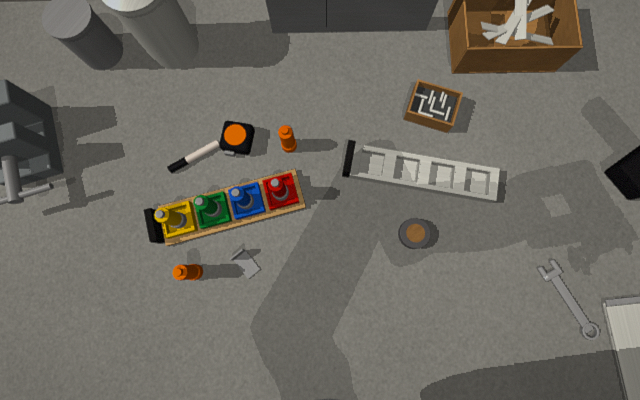

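The top view shows the storage rack on the left with its black block at (153,225). From that block, the order is yellow, green, blue, red. The carrier is on the right, with its black block at (349,158). So yellow goes in the rightmost pocket, then green, blue and red, with red beside the block. Next I'll look closer.

```bash
python3 - <<'E'
import cv2,numpy as np
im=cv2.imread('pics/top0.png')
a=cv2.resize(im[160:250,140:310],None,fx=4.5,fy=4.5,interpolation=cv2.INTER_CUBIC)
b=cv2.resize(im[130:210,335:510],None,fx=4.5,fy=4.5,interpolation=cv2.INTER_CUBIC)
w=max(a.shape[1],b.shape[1]);f=lambda x:cv2.copyMakeBorder(x,0,0,0,w-x.shape[1],cv2.BORDER_CONSTANT)
cv2.imwrite('pics/zt.png',cv2.resize(np.vstack([f(a)[:300],f(b)[:300]]),None,fx=1,fy=1)); cv2.imwrite('pics/zt.png',np.vstack([f(a),f(b)])[:800] if 0 else cv2.resize(np.vstack([f(a),f(b)]),None,fx=.76,fy=.76))
s=cv2.imread('pics/scene0.png');cv2.imwrite('pics/zs.png',cv2.resize(s[185:285,320:510],None,fx=4.2,fy=4.2,interpolation=cv2.INTER_CUBIC))
from h import *
hsv=cv2.cvtColor(im,cv2.COLOR_BGR2HSV)
for n in('top','scene'):
  hsv=cv2.cvtColor(im if n=='top' else s,cv2.COLOR_BGR2HSV)
  for c,(l,h) in dict(red=(-5,4),yellow=(22,32),green=(50,80),blue=(105,125)).items():
    H=hsv[...,0].astype(int);H=np.where(H>170,H-180,H)
    m=((H>=l)&(H<=h)&(hsv[...,1]>120)&(hsv[...,2]>40)).astype(np.uint8)
    k,L,S,C=cv2.connectedComponentsWithStats(m);i=1+np.argmax(S[1:,4]);print(n,c,S[i],C[i].round(1))
E
```

```text
top red [263 173  36  37 778] [280.4 191.1]
top yellow [153 201  44  37 968] [176.8 218.9]
top green [194 192  37  36 780] [212.  210.2]
top blue [228 182  37  37 817] [246.7 200.7]
scene red [ 331  202   38   51 1023] [349.9 230.6]
scene yellow [ 446  220   38   56 1199] [466.3 251.3]
scene green [ 406  215   37   53 1078] [425.4 244.5]
scene blue [ 240    0   50   82 3221] [266.1  36.5]
```

View pics/zt.png

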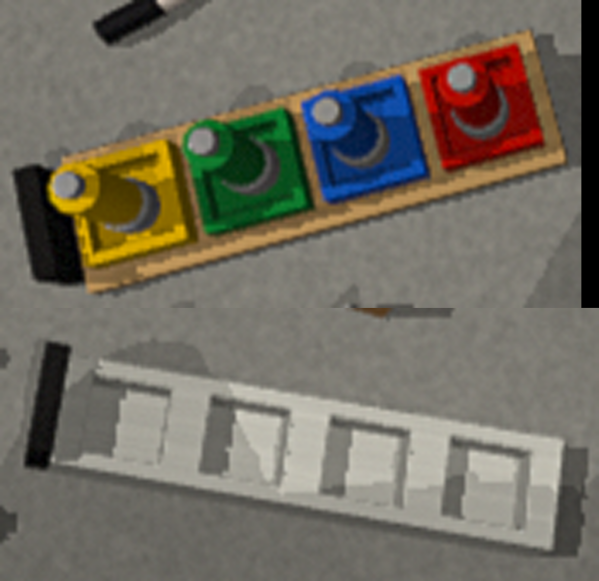

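View pics/zs.png

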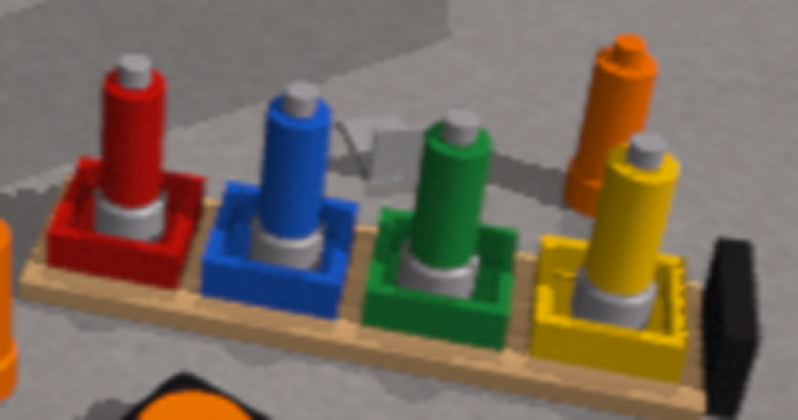

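The crops show the stud tops and the carrier's corners clearly enough to measure, so I'll cast rays through them.

```bash
cat > m.py <<'E'
from h import *
from scipy.spatial.transform import Rotation as Ro
T=lambda p,y0=0:(np.array(p)-[0,y0])/3.42
T1=lambda p:T(p)+[140,160]
T2=lambda p:T(p,308)+[335,130]
S=lambda p:np.array(p)/4.2+[320,185]
st=dict(yellow=((69,185),(648,145)),green=((203,141),(461,119)),blue=((327,109),(303,92)),red=((461,77),(135,65)))
def tri(a,b):
    (o1,d1),(o2,d2)=ray('top',a),ray('scene',b)
    s=np.linalg.lstsq(np.c_[d1,-d2],o2-o1,rcond=None)[0];p,q=o1+s[0]*d1,o2+s[1]*d2;return (p+q)/2,np.linalg.norm(p-q)
for k,(a,b) in st.items():
    p,g=tri(T1(a),S(b));print(k,'tri',p.round(4),'gap',g.round(4),'top@.108',onz('top',T1(a),.108).round(4),'sc',onz('scene',S(b),.108).round(4))
W=lambda p:onz('top',T2(p),.026)
rt,rb,lb,lt=map(W,[(565,438),(552,550),(52,463),(100,362)])
print(rt.round(4),rb.round(4),lb.round(4),lt.round(4),'w',np.linalg.norm(rt-rb))
for u in(lb-rb,lt-rt): print('dir',np.degrees(np.arctan2(u[1],u[0])),np.linalg.norm(u))
u=rt-rb;print('xdir',np.degrees(np.arctan2(u[1],u[0])))
mid=(rt+rb)/2;d=(lb-rb)/np.linalg.norm(lb-rb)+(lt-rt)/np.linalg.norm(lt-rt);d/=np.linalg.norm(d)
for y in(.04,.11,.18,.25):print('pocket',(mid+d*y).round(4))
W2=[(452,437),(530,450),(524,530),(447,520)]
print('check p4',np.mean([W(p) for p in W2],0).round(4))
# storage direction by cup rims ends: board corners at z=.012
B=[onz('top',T1(p),.012) for p in [(530,30),(565,160),(90,292)]]
u=B[2]-B[1];print('board dir',np.degrees(np.arctan2(u[1],u[0])),np.linalg.norm(u),np.linalg.norm(B[0]-B[1]))
o=env.get_obs();q=o['tcp_rot'];print(Ro.from_quat(np.r_[q[1:],q[0]]).as_matrix().round(3))
E
python3 m.py
```

```text
yellow tri [0.4539 0.2969 0.1052] gap 0.0029 top@.108 [0.4539 0.2941 0.108 ] sc [0.4568 0.2986 0.108 ]
green tri [0.4763 0.2276 0.1063] gap 0.002 top@.108 [0.4763 0.226  0.108 ] sc [0.478 0.229 0.108]
blue tri [0.4923 0.1641 0.1067] gap 0.0029 top@.108 [0.4926 0.1624 0.108 ] sc [0.4932 0.166  0.108 ]
red tri [0.5091 0.0941 0.106 ] gap 0.0012 top@.108 [0.5089 0.0933 0.108 ] sc [0.5115 0.0961 0.108 ]
[ 0.5539 -0.3434  0.026 ] [ 0.4879 -0.3301  0.026 ] [ 0.5418 -0.0459  0.026 ] [ 0.6031 -0.0755  0.026 ] w 0.06735981279682572
dir 79.25144014012665 0.28921588480976596
dir 79.59417746648606 0.2724348250304295
xdir -11.4599446954642
pocket [ 0.5283 -0.2974  0.026 ]
pocket [ 0.5411 -0.2286  0.026 ]
pocket [ 0.554  -0.1598  0.026 ]
pocket [ 0.5668 -0.091   0.026 ]
check p4 [ 0.5269 -0.2971  0.026 ]
board dir 105.32465719546906 0.2864243341900499 0.08191039881025453
[[ 0.901  0.433 -0.001]
 [ 0.433 -0.901  0.001]
 [ 0.    -0.001 -1.   ]]
```

Every reading agrees with the given sizes: the stud height is 105–107 mm against 108, the widths are 67 against 66 mm, and the lengths are 289 and 286 against 290 mm. Along the row, jaws opening across it clear the neighbours. First I turn the tool and travel.

Call:
{"api": "servo_tool", "payload": {"series": [[1.05, -0.9, 0, -1.7, 0], [2.1, -1.8, 0, -3.3, 0], [3.2, -2.7, 0, -5, 0], [4.2, -3.6, 0, -6.6, 0], [5.3, -4.6, 0, -8.3, 0], [6.4, -5.5, 0, -10, 0], [7.4, -6.4, 0, -11.6, 0], [8.5, -7.3, 0, -13.27, 0], [8.5, -7.3, 0, -13.27, 0], [8.5, -7.3, 0, -13.27, 0]]}}

```text
clock: 1.35
tool_pos: [0.4505, -0.1528, 0.2311]
tcp_rot: [-0.0, 0.607, 0.795, -0.0]
wrist_force: [0.4, 0.3, -0.4]
grip_width: 1.0
```

```bash
cat > g.py <<'E'
# usage: g.py x y z yawdeg(tool y, mod 180): shift in tool axes and units from measured pose
from h import *; import sys
from scipy.spatial.transform import Rotation as Ro
o=env.get_obs();q=o['tcp_rot'];R=Ro.from_quat(np.r_[q[1:],q[0]]).as_matrix();p=np.array(o['tool_pos'])
yaw=np.degrees(np.arctan2(R[1,1],R[0,1]));print('t',round(float(o['clock']),2),'p',p.round(4),'yaw',yaw.round(2),'q',np.round(o['q'],2),'F',np.round(o['wrist_force'],1),'w',round(float(o['grip_width']),3))
a=list(map(float,sys.argv[1:]))
for i in range(0,len(a),4):
    t=np.array(a[i:i+3]);dy=(a[i+3]-yaw+90)%180-90
    print('units',(R.T@(t-p)/.04).round(2),'turn',round(-dy/6,2))
E
python3 g.py .455 .2955 .19 15.3 .455 .2955 .05 15.3
```

```text
t 1.35 p [ 0.4505 -0.1528  0.2311] yaw 15.29 q [-0.35  0.2   1.95 -0.    0.99 -0.62] F [ 0.4  0.3 -0.4] w 1.0
units [10.78  3.06  1.03] turn -0.0
units [10.78  3.07  4.53] turn -0.0
```

Call:
{"api": "servo_tool", "payload": {"series": [[1.3, 0.4, 0, 0, 0], [2.7, 0.8, 0, 0, 0], [4.1, 1.2, 0, 0, 0], [5.4, 1.5, 0, 0, 0], [6.8, 1.9, 0, 0, 0], [8.1, 2.3, 0, 0, 0], [9.5, 2.7, 0.5, 0, 0], [10.78, 3.06, 1, 0, 0], [10.78, 3.06, 1, 0, 0], [10.78, 3.06, 1, 0, 0]]}}

```text
clock: 2.6
tool_pos: [0.4554, 0.2938, 0.191]
tcp_rot: [-0.0, 0.607, 0.794, -0.001]
wrist_force: [0.5, -0.9, -0.7]
grip_width: 0.996
```

```bash
python3 g.py .455 .2955 .05 15.3; python3 - <<'E'
from h import *
a=snap('scene','s1.png');b=snap('top','t1.png')
c=np.hstack([cv2.resize(a[150:300,310:510],(400,300)),cv2.resize(b[140:290,120:320],(400,300))])
cv2.imwrite('pics/c1.png',c[...,::-1])
E
```

```text
t 2.6 p [0.4554 0.2938 0.191 ] yaw 15.18 q [ 0.55  0.36  1.85 -0.    0.94  0.29] F [ 0.5 -0.9 -0.7] w 0.996
units [0.05 0.   3.53] turn -0.02
```

View pics/c1.png

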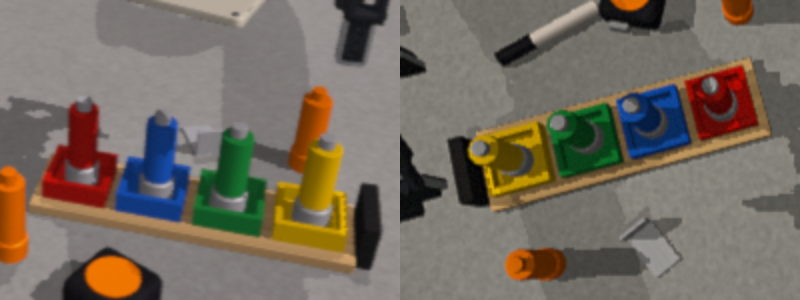

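The fingers show at the far left of the top crop and at the upper right of the scene crop. I'll check this against the projection before going down.

```bash
python3 - <<'E'
from h import *
p=np.array(env.get_obs()['tool_pos']);print(p)
for n in('top','scene'):print(n,proj(n,[p,[.455,.2955,.108],[.455,.2955,.018]]).round(0).tolist(), ray(n,(320,200))[0].round(3))
b=cv2.imread('pics/t1.png');a=cv2.imread('pics/s1.png')
for n,i in(('top',b),('scene',a)):
    u=proj(n,p)[0]; cv2.circle(i,tuple(map(int,u)),4,(255,0,255),1)
cv2.imwrite('pics/c2.png',np.hstack([cv2.resize(a[0:300,240:640],(400,300)),cv2.resize(b[60:360,0:400],(400,300))]))
E
```

```text
[0.45570428 0.29360574 0.19168465]
top [[137.0, 205.0], [159.0, 213.0], [179.0, 220.0]] [0.357 0.004 0.744]
scene [[481.0, 175.0], [473.0, 218.0], [463.0, 259.0]] [1.073 0.389 0.519]
```

View pics/c2.png

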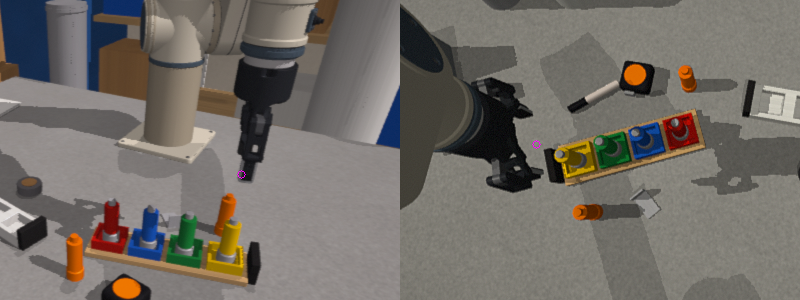

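The projected TCP (magenta) lies between the fingers in both views, so the position agrees. I'll descend and close.

Call:
{"api": "servo_tool", "payload": {"series": [[0.04, 0, 0.8, 0, 0], [0.04, 0, 1.6, 0, 0], [0.04, 0, 2.4, 0, 0], [0.04, 0, 3.1, 0, 0], [0.04, 0, 3.53, 0, 0], [0.04, 0, 3.53, 0, 0.3], [0.04, 0, 3.53, 0, 0.6], [0.04, 0, 3.53, 0, 1], [0.04, 0, 3.53, 0, 1], [0.04, 0, 3.53, 0, 1]]}}

```text
clock: 3.95
tool_pos: [0.4555, 0.2973, 0.0513]
tcp_rot: [0.0, 0.607, 0.795, 0.001]
wrist_force: [0.9, -0.6, 6.2]
grip_width: 0.31
```

Call:
{"api": "servo_tool", "payload": {"series": [[0, 0, 0, 0, 1], [0, 0, 0, 0, 1], [0, 0, -0.3, 0, 1], [0, 0, -0.8, 0, 1], [0, 0, -1.5, 0, 1], [0, 0, -2.2, 0, 1], [0, 0, -2.8, 0, 1], [0, 0, -3.1, 0, 1], [0, 0, -3.1, 0, 1], [0, 0, -3.1, 0, 1]]}}

```text
clock: 5.2
tool_pos: [0.4541, 0.2964, 0.1732]
tcp_rot: [-0.0, 0.607, 0.795, -0.001]
wrist_force: [-0.1, 0.5, -4.8]
grip_width: 0.313
```

```bash
python3 g.py .5283 -.2974 .17 -10.6 .5283 -.2974 .041 -10.6
```

```text
t 5.2 p [0.4541 0.2964 0.1732] yaw 15.28 q [0.56 0.38 1.86 0.   0.91 0.29] F [-0.1  0.5 -4.8] w 0.313
units [-14.81  -2.12   0.09] turn 4.31
units [-14.81  -2.12   3.32] turn 4.31
```

Yellow is held. Carrying it over.

Call:
{"api": "servo_tool", "payload": {"series": [[-0.3, -0.04, 0, 0.1, 1], [-0.9, -0.13, 0, 0.3, 1], [-1.8, -0.26, 0, 0.5, 1], [-2.8, -0.4, 0, 0.8, 1], [-4, -0.57, 0, 1.2, 1], [-5.2, -0.74, 0, 1.5, 1], [-6.4, -0.92, 0, 1.9, 1], [-7.6, -1.09, 0, 2.2, 1], [-8.8, -1.26, 0, 2.6, 1], [-10, -1.43, 0, 2.9, 1]]}}

```text
clock: 6.45
tool_pos: [0.5041, -0.1063, 0.1735]
tcp_rot: [-0.001, 0.721, 0.693, -0.0]
wrist_force: [0.4, 0.6, -3.6]
grip_width: 0.313
```

```bash
python3 g.py .5283 -.2974 .17 -10.6 .5283 -.2974 .041 -10.6
```

```text
t 6.45 p [ 0.5041 -0.1063  0.1735] yaw -2.23 q [-0.23  0.34  1.91 -0.    0.88 -0.19] F [ 0.4  0.6 -3.6] w 0.313
units [-4.75  0.79  0.08] turn 1.39
units [-4.75  0.79  3.31] turn 1.39
```

Call:
{"api": "servo_tool", "payload": {"series": [[-1.1, 0.18, 0, 0.35, 1], [-2.2, 0.36, 0, 0.7, 1], [-3.2, 0.53, 0, 1, 1], [-4, 0.67, 0, 1.2, 1], [-4.5, 0.75, 0, 1.39, 1], [-4.75, 0.79, 0, 1.39, 1], [-4.75, 0.79, 0, 1.39, 1], [-4.75, 0.79, 0.5, 1.39, 1], [-4.75, 0.79, 1.0, 1.39, 1], [-4.75, 0.79, 1.5, 1.39, 1]]}}

```text
clock: 7.7
tool_pos: [0.5295, -0.294, 0.1135]
tcp_rot: [-0.0, 0.768, 0.64, 0.0]
wrist_force: [-0.2, 0.0, -3.7]
grip_width: 0.314
```

```bash
python3 g.py .5283 -.2974 .042 -10.6; python3 - <<'E'
from h import *
a=snap('scene','s3.png');b=snap('top','t3.png')
c=np.hstack([cv2.resize(a[130:280,140:340],(400,300)),cv2.resize(b[100:250,340:540],(400,300))])
cv2.imwrite('pics/c3.png',c[...,::-1])
E
```

```text
t 7.7 p [ 0.5295 -0.294   0.1135] yaw -10.39 q [-0.53  0.55  1.75  0.    0.85 -0.35] F [-0.2  0.  -3.7] w 0.314
units [-0.09 -0.01  1.79] turn 0.04
```

View pics/c3.png

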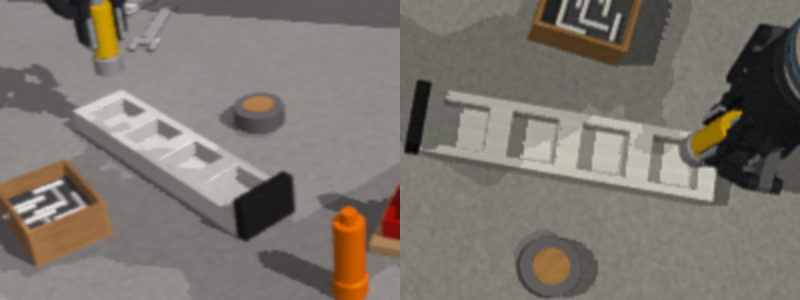

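Yellow hangs upright over the rightmost pocket: its foot is at (700,150) in the right crop, and the parallax at this height fits. Lowering it.

Call:
{"api": "servo_tool", "payload": {"series": [[-0.06, 0, 0.5, 0, 1], [-0.09, 0, 0.9, 0, 1], [-0.09, 0, 1.2, 0, 1], [-0.09, 0, 1.45, 0, 1], [-0.09, 0, 1.65, 0, 1], [-0.09, 0, 1.75, 0, 1], [-0.09, 0, 1.79, 0, 1], [-0.09, 0, 1.79, 0, 1], [-0.09, 0, 1.79, 0, 1], [-0.09, 0, 1.79, 0, 1]]}}

```text
clock: 9.05
tool_pos: [0.529, -0.2988, 0.0428]
tcp_rot: [0.0, 0.769, 0.64, 0.0]
wrist_force: [-0.2, 0.2, -4.2]
grip_width: 0.316
```

Call:
{"api": "servo_tool", "payload": {"series": [[0, 0, 0.03, 0, 1], [0, 0, 0.04, 0, 1], [0, 0, 0.04, 0, 1], [0, 0, 0.04, 0, 0.6], [0, 0, 0.04, 0, 0.3], [0, 0, 0.04, 0, 0], [0, 0, 0.04, 0, 0], [0, 0, 0.04, 0, 0], [0, 0, -0.5, 0, 0], [0, 0, -1.3, 0, 0]]}}

```text
clock: 10.3
tool_pos: [0.5284, -0.2985, 0.0955]
tcp_rot: [-0.001, 0.769, 0.64, -0.0]
wrist_force: [0.5, -0.1, 0.3]
grip_width: 0.997
```

```bash
python3 g.py .477 .2275 .17 15.3; python3 - <<'E'
from h import *
a=snap('scene','s4.png');b=snap('top','t4.png')
c=np.hstack([cv2.resize(a[130:280,140:340],(400,300)),cv2.resize(b[100:250,340:540],(400,300))])
cv2.imwrite('pics/c4.png',c[...,::-1])
E
```

```text
t 10.3 p [ 0.5284 -0.2985  0.0955] yaw -10.46 q [-0.53  0.58  1.75 -0.    0.82 -0.35] F [ 0.5 -0.1  0.3] w 0.997
units [12.7  -3.65 -1.85] turn -4.29
```

View pics/c4.png

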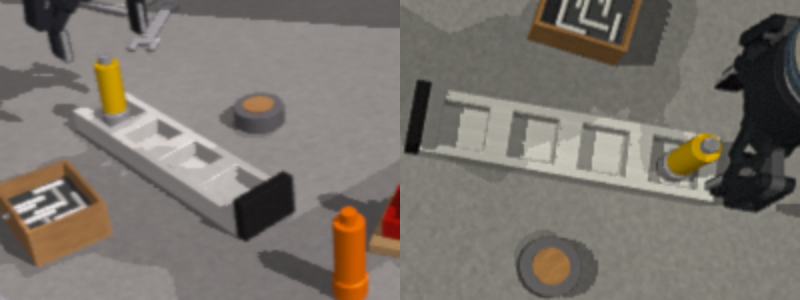

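Yellow stands upright in the farthest pocket. Next is green.

Call:
{"api": "servo_tool", "payload": {"series": [[0, 0, -1.1, -0.1, 0], [0.5, -0.14, -1.9, -0.2, 0], [1.8, -0.52, -2, -0.6, 0], [3.2, -0.92, -2, -1.1, 0], [4.6, -1.32, -2, -1.6, 0], [6, -1.72, -2, -2, 0], [7.4, -2.13, -2, -2.5, 0], [8.8, -2.53, -2, -3, 0], [10.2, -2.93, -2, -3.5, 0], [11.6, -3.33, -2, -3.9, 0]]}}

```text
clock: 11.65
tool_pos: [0.4818, 0.1837, 0.1753]
tcp_rot: [0.0, 0.622, 0.783, 0.0]
wrist_force: [-0.4, 1.0, 0.7]
grip_width: 1.001
```

```bash
python3 g.py .477 .2275 .17 15.3 .477 .2275 .05 15.3
```

```text
t 11.65 p [0.4818 0.1837 0.1753] yaw 13.02 q [ 0.34  0.34  1.91 -0.    0.88  0.11] F [-0.4  1.   0.7] w 1.001
units [1.09 0.13 0.13] turn -0.38
units [1.09 0.13 3.13] turn -0.38
```

Call:
{"api": "servo_tool", "payload": {"series": [[0.7, 0.08, 0.1, -0.2, 0], [1.05, 0.12, 0.1, -0.38, 0], [1.12, 0.13, 0.1, -0.38, 0], [1.12, 0.13, 0.1, -0.38, 0], [1.12, 0.13, 0.6, -0.38, 0], [1.12, 0.13, 0.8, -0.38, 0], [1.12, 0.13, 0.8, -0.38, 0], [1.12, 0.13, 0.8, -0.38, 0], [1.12, 0.13, 0.8, -0.38, 0], [1.12, 0.13, 0.8, -0.38, 0]]}}

```text
clock: 12.9
tool_pos: [0.4773, 0.2267, 0.1429]
tcp_rot: [0.0, 0.607, 0.795, 0.0]
wrist_force: [-0.3, -0.3, 0.5]
grip_width: 1.001
```

```bash
python3 g.py .477 .2275 .05 15.3
```

```text
t 12.9 p [0.4773 0.2267 0.1429] yaw 15.22 q [ 0.42  0.41  1.91 -0.    0.83  0.16] F [-0.3 -0.3  0.5] w 1.001
units [ 0.02 -0.    2.32] turn -0.01
```

Call:
{"api": "servo_tool", "payload": {"series": [[0.02, 0, 0.6, 0, 0], [0.02, 0, 1.3, 0, 0], [0.02, 0, 2, 0, 0], [0.02, 0, 2.32, 0, 0], [0.02, 0, 2.32, 0, 0], [0.02, 0, 2.32, 0, 0.3], [0.02, 0, 2.32, 0, 0.6], [0.02, 0, 2.32, 0, 1], [0.02, 0, 2.32, 0, 1], [0.02, 0, 2.32, 0, 1]]}}

```text
clock: 14.15
tool_pos: [0.4774, 0.2276, 0.0504]
tcp_rot: [0.0, 0.607, 0.794, 0.0]
wrist_force: [-0.7, -0.2, 6.2]
grip_width: 0.31
```

Call:
{"api": "servo_tool", "payload": {"series": [[0, 0, 0, 0, 1], [0, 0, 0, 0, 1], [0, 0, -0.3, 0, 1], [0, 0, -0.8, 0, 1], [0, 0, -1.5, 0, 1], [0, 0, -2.2, 0, 1], [0, 0, -2.8, 0, 1], [0, 0, -3.1, 0, 1], [0, 0, -3.1, 0, 1], [0, 0, -3.1, 0, 1]]}}

```text
clock: 15.4
tool_pos: [0.4763, 0.2271, 0.1729]
tcp_rot: [-0.0, 0.607, 0.794, -0.001]
wrist_force: [0.0, 0.4, -2.5]
grip_width: 0.316
```

```bash
python3 g.py .5411 -.2286 .17 -10.6
```

```text
t 15.4 p [0.4763 0.2271 0.1729] yaw 15.21 q [0.42 0.36 1.89 0.   0.89 0.16] F [ 0.   0.4 -2.5] w 0.316
units [-11.42  -1.43   0.08] turn 4.3
```

Call:
{"api": "servo_tool", "payload": {"series": [[-0.4, -0.05, 0, 0.15, 1], [-1.2, -0.15, 0, 0.45, 1], [-2.4, -0.3, 0, 0.9, 1], [-3.7, -0.46, 0, 1.4, 1], [-5, -0.63, 0, 1.9, 1], [-6.3, -0.79, 0, 2.4, 1], [-7.6, -0.95, 0, 2.9, 1], [-8.9, -1.11, 0, 3.4, 1], [-10.1, -1.26, 0, 3.8, 1], [-10.9, -1.36, 0, 4.1, 1]]}}

```text
clock: 16.65
tool_pos: [0.538, -0.2105, 0.1728]
tcp_rot: [-0.0, 0.764, 0.646, -0.0]
wrist_force: [-0.2, -0.3, -3.0]
grip_width: 0.31
```

Call:
{"api": "servo_tool", "payload": {"series": [[-0.35, 0.06, 0, 0.2, 1], [-0.52, 0.09, 0, 0.2, 1], [-0.52, 0.09, 0, 0.2, 1], [-0.52, 0.09, 0.5, 0.2, 1], [-0.52, 0.09, 1.0, 0.2, 1], [-0.52, 0.09, 1.5, 0.2, 1], [-0.52, 0.09, 1.7, 0.2, 1], [-0.52, 0.09, 1.7, 0.2, 1], [-0.52, 0.09, 1.7, 0.2, 1], [-0.52, 0.09, 1.7, 0.2, 1]]}}

```text
clock: 17.9
tool_pos: [0.5395, -0.2288, 0.1065]
tcp_rot: [0.001, 0.769, 0.639, 0.0]
wrist_force: [-0.2, -0.7, -2.6]
grip_width: 0.317
```

```bash
python3 g.py .5411 -.2286 .041 -10.6
```

```text
t 17.9 p [ 0.5395 -0.2288  0.1065] yaw -10.58 q [-0.42  0.53  1.79  0.    0.81 -0.24] F [-0.2 -0.7 -2.6] w 0.317
units [0.01 0.04 1.64] turn 0.0
```

Call:
{"api": "servo_tool", "payload": {"series": [[0, 0.03, 0.5, 0, 1], [0, 0.03, 0.9, 0, 1], [0, 0.03, 1.2, 0, 1], [0, 0.03, 1.4, 0, 1], [0, 0.03, 1.52, 0, 1], [0, 0.03, 1.6, 0, 1], [0, 0.03, 1.63, 0, 1], [0, 0.03, 1.63, 0, 1], [0, 0.03, 1.63, 0, 1], [0, 0.03, 1.63, 0, 1]]}}

```text
clock: 19.15
tool_pos: [0.5403, -0.229, 0.0407]
tcp_rot: [0.0, 0.769, 0.639, 0.0]
wrist_force: [-0.3, 0.6, -3.1]
grip_width: 0.314
```

Call:
{"api": "servo_tool", "payload": {"series": [[0, 0, 0.01, 0, 1], [0, 0, 0.02, 0, 1], [0, 0, 0.02, 0, 1], [0, 0, 0.02, 0, 0.6], [0, 0, 0.02, 0, 0.3], [0, 0, 0.02, 0, 0], [0, 0, 0.02, 0, 0], [0, 0, 0.02, 0, 0], [0, 0, -0.5, 0, 0], [0, 0, -1.3, 0, 0]]}}

```text
clock: 20.4
tool_pos: [0.5397, -0.2287, 0.0933]
tcp_rot: [-0.001, 0.769, 0.639, -0.0]
wrist_force: [0.4, -0.1, 0.5]
grip_width: 1.0
```

```bash
python3 g.py .493 .164 .17 15.3; python3 - <<'E'
from h import *
a=snap('scene','s5.png');b=snap('top','t5.png')
c=np.hstack([cv2.resize(a[130:280,140:340],(400,300)),cv2.resize(b[100:250,340:540],(400,300))])
cv2.imwrite('pics/c5.png',c[...,::-1])
E
```

```text
t 20.4 p [ 0.5397 -0.2287  0.0933] yaw -10.59 q [-0.42  0.56  1.8  -0.    0.79 -0.24] F [ 0.4 -0.1  0.5] w 1.0
units [ 9.44 -2.95 -1.91] turn -4.31
```

View pics/c5.png

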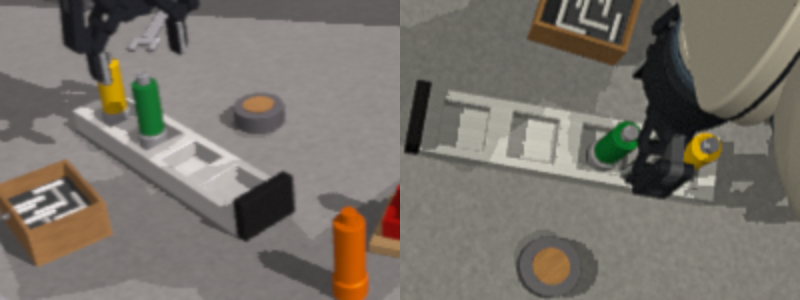

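Green stands upright next to yellow. Next is blue.

Call:
{"api": "servo_tool", "payload": {"series": [[0, 0, -1.1, -0.1, 0], [0.4, -0.12, -1.9, -0.2, 0], [1.6, -0.5, -2, -0.7, 0], [2.9, -0.91, -2, -1.3, 0], [4.2, -1.31, -2, -1.9, 0], [5.5, -1.72, -2, -2.5, 0], [6.8, -2.12, -2, -3.1, 0], [8, -2.5, -2, -3.7, 0], [9, -2.81, -2, -4.1, 0], [9.44, -2.95, -2, -4.31, 0]]}}

```text
clock: 21.75
tool_pos: [0.4932, 0.1658, 0.1731]
tcp_rot: [0.0, 0.606, 0.796, 0.0]
wrist_force: [-0.1, -0.5, 0.4]
grip_width: 1.0
```

```bash
python3 g.py .493 .164 .05 15.3
```

```text
t 21.75 p [0.4932 0.1658 0.1731] yaw 15.45 q [0.3  0.35 1.91 0.   0.88 0.03] F [-0.1 -0.5  0.4] w 1.0
units [-0.04 -0.02  3.08] turn 0.03
```

Call:
{"api": "servo_tool", "payload": {"series": [[0, 0, 0.4, 0, 0], [0, 0, 1.2, 0, 0], [0, 0, 2, 0, 0], [0, 0, 2.7, 0, 0], [0, 0, 3.08, 0, 0], [0, 0, 3.08, 0, 0], [0, 0, 3.08, 0, 0.3], [0, 0, 3.08, 0, 0.6], [0, 0, 3.08, 0, 1], [0, 0, 3.08, 0, 1]]}}

```text
clock: 23.0
tool_pos: [0.4938, 0.164, 0.0501]
tcp_rot: [0.0, 0.607, 0.795, 0.0]
wrist_force: [-2.1, -0.4, 6.3]
grip_width: 0.315
```

Call:
{"api": "servo_tool", "payload": {"series": [[0, 0, 0, 0, 1], [0, 0, 0, 0, 1], [0, 0, 0, 0, 1], [0, 0, -0.5, 0, 1], [0, 0, -1.2, 0, 1], [0, 0, -2, 0, 1], [0, 0, -2.7, 0, 1], [0, 0, -3.1, 0, 1], [0, 0, -3.1, 0, 1], [0, 0, -3.1, 0, 1]]}}

```text
clock: 24.25
tool_pos: [0.4928, 0.1637, 0.1723]
tcp_rot: [-0.001, 0.607, 0.795, -0.001]
wrist_force: [-0.2, -0.4, -3.3]
grip_width: 0.317
```

```bash
python3 g.py .554 -.1598 .17 -10.6
```

```text
t 24.25 p [0.4928 0.1637 0.1723] yaw 15.28 q [ 0.3   0.35  1.91 -0.    0.88  0.03] F [-0.2 -0.4 -3.3] w 0.317
units [-8.2  -0.65  0.06] turn 4.31
```

Call:
{"api": "servo_tool", "payload": {"series": [[-0.3, -0.02, 0, 0.15, 1], [-1, -0.08, 0, 0.5, 1], [-2, -0.16, 0, 1, 1], [-3.1, -0.25, 0, 1.6, 1], [-4.2, -0.33, 0, 2.2, 1], [-5.3, -0.42, 0, 2.8, 1], [-6.4, -0.51, 0, 3.4, 1], [-7.3, -0.58, 0, 3.9, 1], [-7.9, -0.63, 0, 4.2, 1], [-8.2, -0.65, 0, 4.31, 1]]}}

```text
clock: 25.5
tool_pos: [0.5544, -0.1611, 0.1724]
tcp_rot: [-0.001, 0.77, 0.638, -0.0]
wrist_force: [0.5, -0.6, -4.1]
grip_width: 0.315
```

```bash
python3 g.py .554 -.1598 .041 -10.6
```

```text
t 25.5 p [ 0.5544 -0.1611  0.1724] yaw -10.72 q [-0.3   0.43  1.78 -0.    0.93 -0.12] F [ 0.5 -0.6 -4.1] w 0.315
units [ 0.03 -0.01  3.28] turn -0.02
```

Call:
{"api": "servo_tool", "payload": {"series": [[0, 0, 0.4, 0, 1], [0, 0, 1, 0, 1], [0, 0, 1.6, 0, 1], [0, 0, 2.2, 0, 1], [0, 0, 2.6, 0, 1], [0, 0, 2.9, 0, 1], [0, 0, 3.1, 0, 1], [0, 0, 3.2, 0, 1], [0, 0, 3.26, 0, 1], [0, 0, 3.26, 0, 1]]}}

```text
clock: 26.75
tool_pos: [0.5551, -0.1595, 0.0432]
tcp_rot: [0.0, 0.769, 0.639, 0.0]
wrist_force: [-0.5, -0.2, -3.5]
grip_width: 0.316
```

Call:
{"api": "servo_tool", "payload": {"series": [[0, 0, 0, 0, 1], [0, 0, 0.02, 0, 1], [0, 0, 0.03, 0, 1], [0, 0, 0.03, 0, 0.6], [0, 0, 0.03, 0, 0.3], [0, 0, 0.03, 0, 0], [0, 0, 0.03, 0, 0], [0, 0, 0.03, 0, 0], [0, 0, -0.5, 0, 0], [0, 0, -1.3, 0, 0]]}}

```text
clock: 28.0
tool_pos: [0.554, -0.1591, 0.0946]
tcp_rot: [-0.001, 0.769, 0.639, -0.001]
wrist_force: [-0.6, 0.6, 0.0]
grip_width: 0.998
```

```bash
python3 g.py .510 .0945 .17 15.3; python3 - <<'E'
from h import *
a=snap('scene','s6.png');b=snap('top','t6.png')
c=np.hstack([cv2.resize(a[130:280,140:340],(400,300)),cv2.resize(b[100:250,240:440],(400,300))])
cv2.imwrite('pics/c6.png',c[...,::-1])
E
```

```text
t 28.0 p [ 0.554  -0.1591  0.0946] yaw -10.58 q [-0.3   0.54  1.82 -0.    0.78 -0.12] F [-0.6  0.6  0. ] w 0.998
units [ 6.03 -2.25 -1.88] turn -4.31
```

View pics/c6.png

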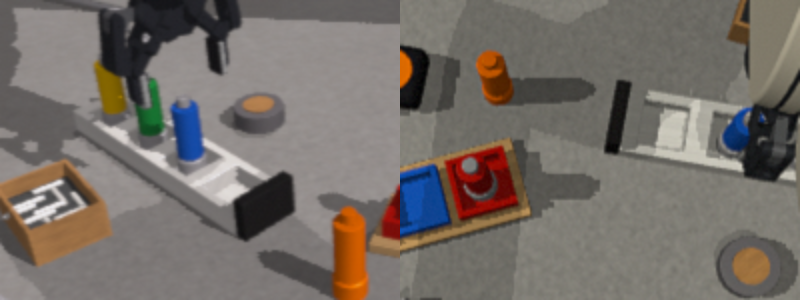

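Blue is in place, and red remains in its cup with the orange look-alike well clear. Last is red.

Call:
{"api": "servo_tool", "payload": {"series": [[0, 0, -1.1, -0.1, 0], [0.3, -0.11, -1.9, -0.3, 0], [1.1, -0.41, -2, -0.8, 0], [2, -0.75, -2, -1.4, 0], [3, -1.12, -2, -2.1, 0], [4, -1.49, -2, -2.8, 0], [4.9, -1.83, -2, -3.5, 0], [5.6, -2.09, -2, -4, 0], [6.03, -2.25, -2, -4.31, 0], [6.03, -2.25, -2, -4.31, 0]]}}

```text
clock: 29.35
tool_pos: [0.5105, 0.095, 0.1746]
tcp_rot: [-0.0, 0.606, 0.795, -0.0]
wrist_force: [0.1, -0.5, 0.9]
grip_width: 1.002
```

```bash
python3 g.py .510 .0945 .05 15.3
```

```text
t 29.35 p [0.5105 0.095  0.1746] yaw 15.37 q [ 0.16  0.35  1.91 -0.    0.89 -0.11] F [ 0.1 -0.5  0.9] w 1.002
units [-0.01 -0.01  3.11] turn 0.01
```

Call:
{"api": "servo_tool", "payload": {"series": [[0, 0, 0.4, 0, 0], [0, 0, 1.2, 0, 0], [0, 0, 2, 0, 0], [0, 0, 2.7, 0, 0], [0, 0, 3.1, 0, 0], [0, 0, 3.1, 0, 0], [0, 0, 3.1, 0, 0.3], [0, 0, 3.1, 0, 0.6], [0, 0, 3.1, 0, 1], [0, 0, 3.1, 0, 1]]}}

```text
clock: 30.6
tool_pos: [0.5111, 0.0944, 0.0518]
tcp_rot: [0.0, 0.607, 0.795, 0.0]
wrist_force: [-2.1, -0.8, 5.6]
grip_width: 0.311
```

Call:
{"api": "servo_tool", "payload": {"series": [[0, 0, 0, 0, 1], [0, 0, 0, 0, 1], [0, 0, 0, 0, 1], [0, 0, -0.5, 0, 1], [0, 0, -1.2, 0, 1], [0, 0, -2, 0, 1], [0, 0, -2.7, 0, 1], [0, 0, -3.1, 0, 1], [0, 0, -3.1, 0, 1], [0, 0, -3.1, 0, 1]]}}

```text
clock: 31.85
tool_pos: [0.51, 0.0942, 0.1739]
tcp_rot: [-0.001, 0.607, 0.795, -0.001]
wrist_force: [0.4, 0.5, -3.7]
grip_width: 0.314
```

```bash
python3 g.py .5668 -.091 .17 -10.6
```

```text
t 31.85 p [0.51   0.0942 0.1739] yaw 15.28 q [ 0.16  0.35  1.91 -0.    0.89 -0.11] F [ 0.4  0.5 -3.7] w 0.314
units [-4.84  0.15  0.1 ] turn 4.31
```

Call:
{"api": "servo_tool", "payload": {"series": [[-0.2, 0, 0, 0.2, 1], [-0.7, 0.02, 0, 0.6, 1], [-1.3, 0.04, 0, 1.1, 1], [-2, 0.06, 0, 1.7, 1], [-2.7, 0.08, 0, 2.4, 1], [-3.4, 0.1, 0, 3, 1], [-4, 0.12, 0, 3.6, 1], [-4.5, 0.14, 0, 4, 1], [-4.84, 0.15, 0, 4.31, 1], [-4.84, 0.15, 0, 4.31, 1]]}}

```text
clock: 33.1
tool_pos: [0.5676, -0.0916, 0.1746]
tcp_rot: [-0.0, 0.77, 0.638, -0.0]
wrist_force: [-0.4, -0.6, -3.0]
grip_width: 0.312
```

```bash
python3 g.py .5668 -.091 .042 -10.6; python3 - <<'E'
from h import *
a=snap('scene','s7.png');b=snap('top','t7.png')
c=np.hstack([cv2.resize(a[130:280,140:340],(400,300)),cv2.resize(b[100:250,240:440],(400,300))])
cv2.imwrite('pics/c7.png',c[...,::-1])
E
```

```text
t 33.1 p [ 0.5676 -0.0916  0.1746] yaw -10.65 q [-0.18  0.42  1.78  0.    0.94  0.01] F [-0.4 -0.6 -3. ] w 0.312
units [ 0.01 -0.02  3.32] turn -0.01
```

View pics/c7.png

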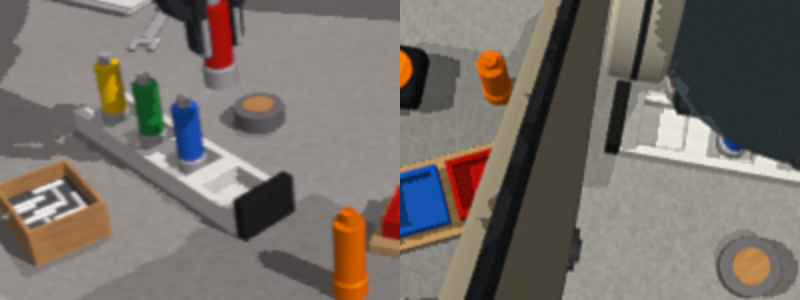

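Red hangs upright above the pocket by the block (left crop, foot at (220,75)). Lowering it.

Call:
{"api": "servo_tool", "payload": {"series": [[0, 0, 0.4, 0, 1], [0, 0, 1, 0, 1], [0, 0, 1.6, 0, 1], [0, 0, 2.2, 0, 1], [0, 0, 2.6, 0, 1], [0, 0, 2.9, 0, 1], [0, 0, 3.1, 0, 1], [0, 0, 3.22, 0, 1], [0, 0, 3.28, 0, 1], [0, 0, 3.28, 0, 1]]}}

```text
clock: 34.45
tool_pos: [0.5677, -0.091, 0.044]
tcp_rot: [0.0, 0.769, 0.639, 0.0]
wrist_force: [0.6, -0.8, -3.3]
grip_width: 0.311
```

Call:
{"api": "servo_tool", "payload": {"series": [[0, 0, 0, 0, 1], [0, 0, 0.02, 0, 1], [0, 0, 0.03, 0, 1], [0, 0, 0.03, 0, 0.6], [0, 0, 0.03, 0, 0.3], [0, 0, 0.03, 0, 0], [0, 0, 0.03, 0, 0], [0, 0, 0.03, 0, 0], [0, 0, -0.5, 0, 0], [0, 0, -1.3, 0, 0]]}}

```text
clock: 35.7
tool_pos: [0.5667, -0.0907, 0.0954]
tcp_rot: [-0.001, 0.769, 0.639, -0.001]
wrist_force: [0.5, -1.0, 0.2]
grip_width: 1.007
```

Call:
{"api": "servo_tool", "payload": {"series": [[0, 0, -1, 0, 0], [0, 0, -2, 0, 0], [0.5, 0, -2, 0, 0], [1.5, 0.7, -2, 0, 0], [2.6, 1.4, -2, 0, 0], [3.7, 2.1, -2, 0, 0], [4.8, 2.8, -2, 0, 0], [5.5, 3, -2, 0, 0], [5.5, 3, -2, 0, 0], [5.5, 3, -2, 0, 0]]}}

```text
clock: 36.95
tool_pos: [0.7248, 0.1033, 0.1743]
tcp_rot: [-0.001, 0.769, 0.639, -0.001]
wrist_force: [-0.6, 1.0, 0.1]
grip_width: 1.002
```

```bash
python3 g.py; python3 - <<'E'
from h import *
a=snap('scene','s8.png');b=snap('top','t8.png')
c=np.hstack([cv2.resize(a[130:280,140:340],(400,300)),cv2.resize(b[100:250,340:540],(400,300))])
cv2.imwrite('pics/c8.png',c[...,::-1])
E
```

```text
t 36.95 p [0.7248 0.1033 0.1743] yaw -10.56 q [ 0.13  0.64  1.4  -0.    1.1   0.31] F [-0.6  1.   0.1] w 1.002
```

View pics/c8.png

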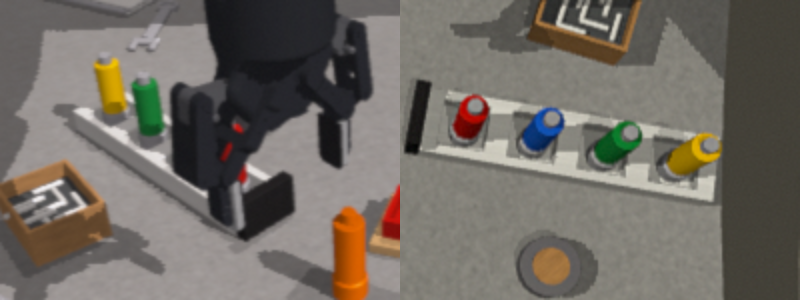

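The top view shows all four upright in their pockets: red beside the block, then blue, green and yellow. The arm is clear, so I'll hand it in.

```bash
python3 -c "
from cell import env
print(env.close_job())"
```

```text
the job is handed in; nothing more can be done
None
```

The four punches are in the carrier in reversed order, and the job is handed in; no verdict was reported. Yellow, which was nearest the rack's black block, is in the pocket farthest from the carrier's block. Green and blue follow, and red is right beside the block.

- **Final check:** the last top view shows all four standing upright in their own pockets, judged by eye. In the last scene view the gripper hid blue and most of red, so for red only the top view shows it standing after release. Blue's placing was also seen in an earlier scene view.
- **Handling:** no punch was dropped or tipped, and I did not touch the orange look-alikes. Each punch was let go about 1–2 mm or less above its pocket floor.
- **Limits:** the force readings I saw stayed under about 7 N. The arm finished clear of everything, with the clock at about 37 s of the 99 s allowed.
- **Disagreements:** the two cameras differed by about 2–5 mm on the punch positions, within what the grip and pockets allow. The measured stud heights were 105–107 mm against the true 108 mm.

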